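Open the press-and-turn safety cap of the resin-solvent tin

ROBOT

A 6-joint arm with a two-finger parallel gripper is mounted at the origin on a cart in front of the work surface, level with it; the furniture and walls round the work are solid. World frame = base frame: x ahead of the robot, y to its left, z up, the work surface at z = 0. Lengths are in m, angles in degrees, forces in N, time in s.
With the tool pointing down it reaches from about 0.275 to 1 m from the base axis. Payload 8.4 kg.
Tool frame: the origin (TCP) lies between the finger pads; the fingertips stand 8 mm ahead of it and the grasp point (between the pads) lies 11 mm behind it; z points along the fingers, y is the line along which they close (so a half turn about z gives the same grasp; the last joint's range is limited). The gripper opens to 85 mm and grips with 20 to 120 N. Pads are 22 mm wide; open, the fingers measure 114 mm over their backs; the gripper's body (76 mm by 85 mm) begins 54 mm behind the grasp point. The pads swing forward as they close: fully open they stand 13 mm farther back than shut.
Start: joints at [73.717, 20.225, 93.587, -0, 66.188, -0.138], TCP at [0.174, 0.6, 0.239] pointing down, gripper open.
Joint ranges: [-150.9, 150.9], [-52.94, 120.26], [3.33, 152.33], [-74.26, 254.26], [0, 154.13], [-172.89, 172.89]. Speed limits (degrees/s): [127.2, 127.2, 159.86, 180, 180, 180].

INTERFACE

Orientations are given as [roll, pitch, yaw] about the fixed x, y, z axes, in that order (R = Rz(yaw) Ry(pitch) Rx(roll)).
In Python, from cell import robot, grab_frame, spotter gives the robot as it stands.
- The arm moves only by the shell command python3 -m inch 'ROWS' [FORCE]. ROWS is a JSON object of lists of equal length, an entry for each row: "slide": the shift along the world's x, y, z in cm, a list of three; "dr": the turn, a rotation vector about the world's x, y, z in degrees, a list of three; "gripper": the finger opening in cm, from 0 to 8.54. A call has 1 to 12 rows; each row shifts and turns the commanded pose from where the row before left it; what a row does not reach is not made up. A row lasts 1/12 s, in which the tool goes at most 41.7 mm and 7.16 degrees, less where a joint would pass 70% of its speed; a pose out of reach is approached as far as the arm can. A call is refused whole if a number of a shift passes 4.17 or a number of a turn 7.16, either way. A call with a gripper value outside its range is refused whole. The fingers move at their own pace and stop on an object; FORCE is the grip in N (left out, the last holds). Time passes only in rows, so rows that do not move let the fingers close. It gives the time, the measured TCP pose, the force, the opening and the grip force at its end, in the units of the state.
- robot.read_state(): the state, without advancing time (a new reading comes with each control period).
- grab_frame(name): name is "scene" or "top" or "wrist"; returns a dict with "img" (400x640x3 uint8, red, green, blue), "fx", "fy", "cx", "cy" (pixels), "k1" (the pictures are not rectified: a ray, as slopes to the right and down, at radius r is drawn at 1 + k1 r^2 times it, then the intrinsics apply), "pose" (4x4, takes a point from camera to world coordinates); the wrist camera has in their place "hand_eye" (4x4, takes a point from camera to tool coordinates, whose origin is the TCP and whose axes are the flange's). Camera axes: x right, y up, looking along -z (the intrinsics and any distortion apply to the point x, -y, -z); pixel columns grow to the right and rows downward; lengths in m; the calibration is good to about 2 mm. A picture is of the moment at which its call begins: read the wrist's pose just before it. There is no depth.
- robot.hand_in(): hands the job in; it is judged then, once.
Trained networks look in a picture, given as the dict that the camera call returned (one of the last four; its "shot" number tells which), for a name from the list of things; names that differ only in an ending like _2 or _b are one class to them, and where a whole thing is asked for, a point or a joint stands for the part that bears it (a point fixed in the world has none). Each returns a list of dicts, best first, with "score" (0 to 1); they miss things now and then, are a little off and sometimes report something else, mostly with a low value. They report only what shows in the picture. A call takes as long as a camera call. They do not tell look-alikes from the thing itself.
- spotter.trace(picture, query): "region" (400x640 bool, what is visible of it).
- spotter.landmark_of(picture, query): "xyz" ([x, y, z] in m, in world coordinates, good to about 4 mm: a listed point, or the origin of a listed thing).
The state is a dict: "time": time; "qpos": joint angles; "qd": joint speeds; "joint_efforts": joint torques, N m; "tcp_pos": TCP position; "orientation": TCP orientation; "ft_force": force on the tool from outside, world axes, zero at the start; "wrist_torque": the same for the moment, N m; "gripper_width": opening from 0.0 (shut) to 1.0 (fully open); "grip_force": force on a finger pad.
Only numpy, scipy, OpenCV 4.12 (cv2) and the standard library are available. Lean on these libraries where they do the work, as an engineer would, in place of code of your own. Each camera call takes 0.05 s, during which the arm holds its last target. There are 200 camera calls.

TASK

Open the blue solvent tin so that the cutter can be cleaned: press its red safety cap down against the spring, turn it anticlockwise while pressed, and lift it off, never loading the thin tin, its neck or the cap's catches with more than about 50 N. Set the wet cap down mouth down inside the round steel drip dish, so that it does not mark the machine table, and let go of it only once it stands there. Leave the dish and the other things where they are.

Things in the scene. Friction and masses are not known exactly. Their poses are not given: they have to be found in the camera images.
- cap: Red ribbed plastic cap, a round cup open below: 50 mm diameter, 25 mm high, about 45 g, two white arrows on top. Origin: centre of its mouth (underside), z up along its axis. Its outer wall can be gripped from above at any yaw. Inside, 120 degrees apart, three lugs sit under three hooks of the neck; a sprung disc in it bears on the neck's rim. Locked, the disc lifts it with about 8 N.
- cap_top (a point): Centre of the cap's flat top, 25 mm above the cap's origin. Pressed down 3 mm (about 16 N; the spring rises 2.4 N per mm) the lugs clear a 3 mm deep tooth on each hook; the cap bottoms at 5 mm (about 20 N). Turned while not pressed, pulled up while locked, or forced at its end stop, it loads the catches.
- tin_neck (a point): Centre of the neck's rim, 147 mm above the table. Kept pressed, the cap turns anticlockwise seen from above: the lugs leave the hooks at 0.7 rad from the locked start and meet a firm stop at 1.4 rad, so at 0.8 to 1.3 rad it is clear; eased off there, it rises 3 mm by its spring and then lifts straight off; 20 mm up it is free of the neck.
- tin: Blue rectangular solvent tin, 64 x 92 mm, with white label, fixed in a grey holder screwed to the table. Origin: centre of the holder's underside on the table; x along the 64 mm side, z up. Its flat top is at z = 125 mm; the neck, 33 mm in diameter (42 mm over its hooks), ends at z = 147 mm. Cap locked on: cap's mouth at z = 133 mm, top at 158 mm, cap's x axis along the tin's.
- drip_dish: Loose shallow round dish of bare steel, 126 mm across the rim, 112 mm across the floor, 13 mm high over its rolled rim, floor 2 mm thick, 0.35 kg. Origin: centre of its underside.
- spare_cutter: Bystander: aluminium cutter block, 70 x 70 x 36 mm, loose, the part that will be cleaned later. Origin: centre of its underside.
- guide_bearing: Bystander: ball bearing 62 mm in diameter, 16 mm high, lying flat. Origin: centre of its underside.
- bench_brush: Bystander: wooden hand brush, 45 x 270 x 72 mm, long along its y. Origin: centre of its underside.
- masking_tape: Bystander: roll of masking tape 112 mm in diameter, 24 mm high, lying flat. Origin: centre of its underside.
There are look-alikes about, which are no part of the job. Of the things that look like the cap, the smaller one is meant.

How it is judged:
By the outcome, as a careful person would: the job done as asked, in the order asked, and still so for the second after the job is handed in, with the robot touching nothing.
It also fails if it takes over 45 s, if anything falls off the work surface, if the arm or the gripper's body presses on something with over 40 N, if the wrist force passes 120 N, or if a joint passes its speed limit or range.

## Working session

There is one attempt and no reset: what is moved stays moved. The work goes in short steps, Python scripts to look and compute and a shell command to move; the robot and the scene stay as the last step left them, time stands still between calls to the robot, and variables do not carry over. Pictures are saved under pics/ and viewed, at most 10 in all, crops included, and the job is handed in when it is done.

```bash
mkdir -p pics; cat > h.py <<'E'
import numpy as np, cv2
from cell import robot, grab_frame, spotter
def save(f,n,box=None,s=1):
    im=f["img"][...,::-1]
    if box: im=im[box[1]:box[3],box[0]:box[2]]
    if s!=1: im=cv2.resize(im,None,fx=s,fy=s,interpolation=cv2.INTER_CUBIC)
    cv2.imwrite("pics/"+n,im)
def ray(f,u,v,T=None):
    x,y=(u-f["cx"])/f["fx"],(v-f["cy"])/f["fy"]; xd,yd=x,y
    for _ in range(10):
        k=1+f["k1"]*(x*x+y*y); x,y=xd/k,yd/k
    P=f["pose"] if T is None else T
    return P[:3,3],P[:3,:3]@np.array([x,-y,-1])
def at(f,u,v,z,T=None):
    o,d=ray(f,u,v,T); return o+d*(z-o[2])/d[2]
E
cat > a.py <<'E'
from h import *
np.set_printoptions(precision=4,suppress=True)
for c in ("scene","top"):
    f=grab_frame(c); save(f,c+"0.png")
    for q in ("cap","cap_top","tin","tin_neck","drip_dish","spare_cutter","guide_bearing","bench_brush","masking_tape"):
        try:
            for r in spotter.landmark_of(f,q): print(c,q,round(r["score"],2),np.array(r["xyz"]))
            if q in("cap","drip_dish","tin"):
                for r in spotter.trace(f,q):
                    y,x=np.where(r["region"]);print(c,q,"px",round(r["score"],2),x.mean(),y.mean(),x.min(),x.max(),y.min(),y.max())
        except Exception as e: print(q,e)
print(robot.read_state())
E
python3 a.py
```

```text
scene cap 0.73 [0.5029 0.1131 0.1609]
scene cap 0.57 [ 0.5468 -0.2521  0.0015]
scene cap 0.53 [0.5022 0.1157 0.1293]
scene cap px 0.78 268.1225165562914 161.32781456953643 259 277 152 170
scene cap px 0.67 351.9851239669421 285.92892561983473 339 365 273 299
scene cap_top 0.93 [ 0.5463 -0.2509  0.0303]
scene cap_top 0.81 [0.501  0.1162 0.1604]
scene tin 0.72 [ 0.5052  0.1142 -0.0021]
scene tin px 0.79 270.383081570997 190.47673716012085 253 290 158 219
scene tin_neck 0.77 [0.502  0.1084 0.1471]
scene drip_dish 0.87 [ 0.5627 -0.1024 -0.0043]
scene drip_dish px 0.65 326.0639573617588 240.7035309793471 302 350 222 260
scene spare_cutter 0.64 [ 0.639   0.0039 -0.0022]
scene guide_bearing 0.65 [ 0.6754 -0.0982  0.0027]
scene bench_brush 0.65 [ 0.5885 -0.348  -0.0002]
scene masking_tape 0.61 [0.6543 0.253  0.0003]
top cap 0.71 [ 0.5484 -0.2537 -0.0018]
top cap 0.65 [0.5009 0.1099 0.1323]
top cap px 0.57 384.96923076923076 216.28615384615384 375 395 206 226
top cap px 0.36 333.9906103286385 175.52582159624413 325 343 166 185
top cap_top 0.85 [0.5018 0.1119 0.161 ]
top cap_top 0.58 [ 0.5466 
[... 345 characters left out ...]
39 -0.0002]
top guide_bearing 0.3 [ 0.6359  0.0044 -0.0008]
top guide_bearing 0.23 [ 0.6576  0.2543 -0.0033]
top bench_brush 0.89 [ 0.5854 -0.3494 -0.0062]
top masking_tape 0.96 [ 0.6558  0.2555 -0.0019]
{'time': 1.3, 'qpos': array([73.719 , 20.2255, 93.5874, -0.0016, 66.1886, -0.1378]), 'qd': array([ 0.0069, -0.0401,  0.0455, -0.0296, -0.0501,  0.1041]), 'joint_efforts': array([ -0.0016, -60.5194, -34.2433,  -0.0001,   0.0014,   0.    ]), 'tcp_pos': array([0.1738, 0.6003, 0.2393]), 'orientation': array([-179.9985,    0.0014,  163.8574]), 'ft_force': array([ 0.1435, -0.1986, -0.014 ]), 'wrist_torque': array([ 0.0098, -0.0376, -0.0054]), 'grip_force': 0.0, 'gripper_width': 0.9965162817862903}
```

```bash
python3 - <<'E'
import cv2,numpy as np
a=cv2.imread("pics/scene0.png");b=cv2.imread("pics/top0.png")
c=cv2.resize(a[130:320,230:390],None,fx=3,fy=3,interpolation=cv2.INTER_CUBIC)
cv2.imwrite("pics/crop1.png",c)
E
```

```text
(no output)
```

View pics/top0.png

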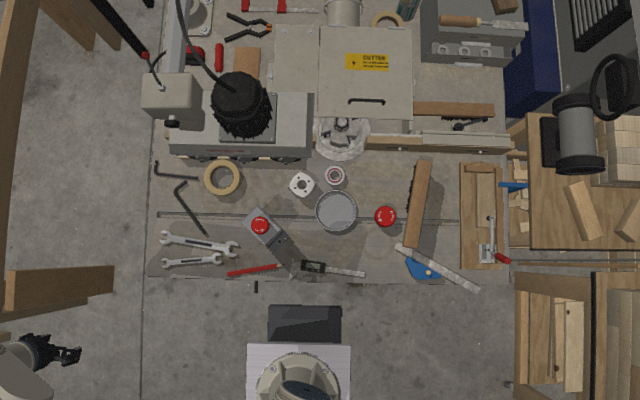

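View pics/crop1.png

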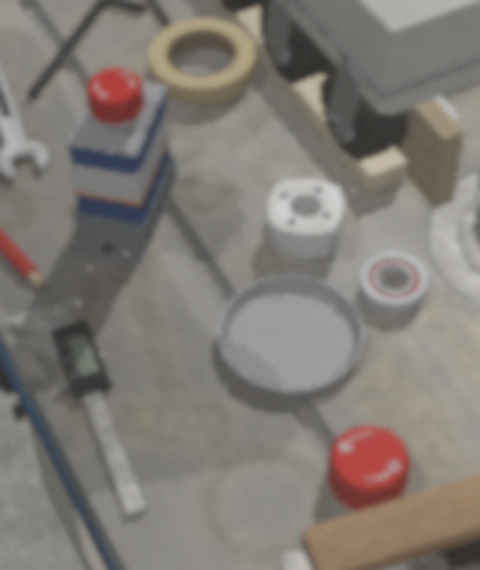

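View pics/scene0.png

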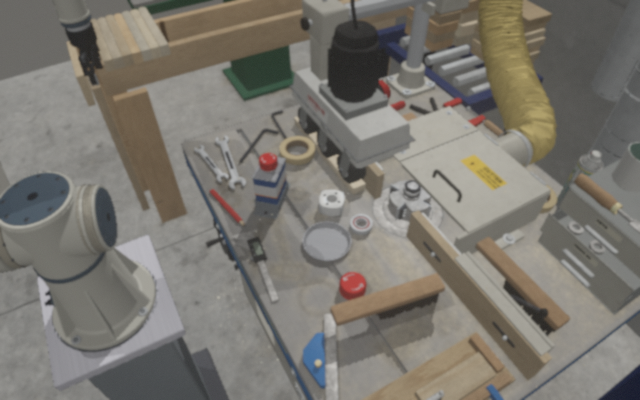

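Candidates for the cap are the red cap on the blue tin, scene (268,161) / top (260,225), and the red cap lying on the table, scene (352,286) / top (385,216). The table one measures about 64 mm across at z≈0, so it is the larger look-alike. I choose the one on the tin, and the close crop confirms it. The grey dish is at scene (326,241) / top (335,210), at about (0.562, -0.103).

```bash
python3 -m inch '{"slide":[[2.3,-3.4,0.1],[2.3,-3.4,0.1],[2.3,-3.4,0.1],[2.3,-3.4,0.1],[2.3,-3.4,0.1],[2.3,-3.4,0.1],[2.3,-3.4,0.1],[2.3,-3.4,0.1],[2.3,-3.4,0.1],[2.3,-3.4,0.1],[2.3,-3.4,0.1],[2.3,-3.4,0.1]],"dr":[[0,0,-5],[0,0,-5],[0,0,-5],[0,0,-5],[0,0,-5],[0,0,-5],[0,0,-5],[0,0,-5],[0,0,-5],[0,0,-5],[0,0,-5],[0,0,-5]],"gripper":[8.5,8.5,8.5,8.5,8.5,8.5,8.5,8.5,8.5,8.5,8.5,8.5]}' 20
```

```text
time: 2.3
tcp_pos: [0.4506, 0.1905, 0.2517]
orientation: [180.0, -0.0, 103.6]
ft_force: [0.5, 0.0, 0.8]
gripper_width: 0.99
grip_force: 0.0
```

```bash
python3 -m inch '{"slide":[[2.5,-3.3,0],[2.5,-3.3,0],[0,-1.1,0],[0,0,0],[0,0,0]],"dr":[[0,0,0],[0,0,0],[0,0,0],[0,0,0],[0,0,0]],"gripper":[8.5,8.5,8.5,8.5,8.5]}'
cat > w.py <<'E'
from h import *
import sys
from scipy.spatial.transform import Rotation as R
np.set_printoptions(precision=4,suppress=True)
s=robot.read_state(); f=grab_frame("wrist")
T=np.eye(4);T[:3,:3]=R.from_euler("xyz",s["orientation"],degrees=True).as_matrix();T[:3,3]=s["tcp_pos"]
W=T@f["hand_eye"]; print(s["tcp_pos"],s["orientation"],"cam",W[:3,3])
save(f,sys.argv[1])
h=cv2.cvtColor(f["img"],cv2.COLOR_RGB2HSV)
m=(((h[...,0]<8)|(h[...,0]>172))&(h[...,1]>130)&(h[...,2]>60)).astype(np.uint8)
n,l,st,c=cv2.connectedComponentsWithStats(m)
for i in range(1,n):
    if st[i,4]>150: print(st[i],c[i])
for q in ("cap","cap_top","drip_dish"):
    for r in spotter.landmark_of(f,q): print(q,round(r["score"],2),np.array(r["xyz"]))
    for r in spotter.trace(f,q)[:2]:
        y,x=np.where(r["region"])
        cs,_=cv2.findContours(r["region"].astype(np.uint8),0,2); cc=max(cs,key=cv2.contourArea)
        print(q,"px",round(r["score"],2),cv2.minEnclosingCircle(cc))
        for z in (.158,.013): print("  z",z,at(f,*cv2.minEnclosingCircle(cc)[0],z,W))
E
python3 w.py wrist1.png
```

```text
time: 2.72
tcp_pos: [0.4995, 0.115, 0.2511]
orientation: [-180.0, -0.0, 103.7]
ft_force: [0.5, 0.5, -0.0]
gripper_width: 1.001
grip_force: 0.0
[0.4995 0.115  0.2511] [-179.9636   -0.0264  103.7399] cam [0.4808 0.1873 0.3864]
[ 221   56   18  125 1494] [229.7758 116.7865]
[ 293  177   59   59 2454] [322.132  205.6471]
[  0 348  14  18 173] [  5.0116 356.1214]
cap 0.91 [0.5022 0.1116 0.1338]
cap px 0.79 ((322.5, 206.6639404296875), 30.66810417175293)
  z 0.158 [0.5014 0.1143 0.158 ]
  z 0.013 [0.5145 0.068  0.013 ]
cap_top 0.91 [0.4989 0.1114 0.1524]
cap_top 0.69 [ 0.6773 -0.0954 -0.0015]
cap_top px 0.57 ((322.36956787109375, 206.5), 30.032611846923828)
  z 0.158 [0.5013 0.1144 0.158 ]
  z 0.013 [0.5143 0.0681 0.013 ]
drip_dish 0.92 [ 0.5628 -0.0997 -0.0013]
drip_dish px 0.95 ((325.41973876953125, 313.0), 41.02152633666992)
  z 0.158 [0.5298 0.0118 0.158 ]
  z 0.013 [ 0.5608 -0.0996  0.013 ]
```

View pics/wrist1.png

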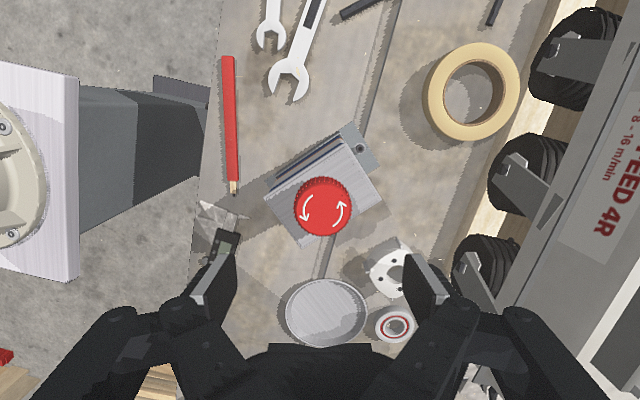

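The wrist view shows the cap at (322,206) and the dish at (325,313). The ray at cap-top height gives about (0.5015, 0.112), which agrees with the networks. Next I descend and close lightly.

```bash
python3 -m inch '{"slide":[[0.2,-0.3,-3.0],[0,0,-3.0],[0,0,-3.0],[0,0,-1.5],[0,0,-0.4],[0,0,0]],"dr":[[0,0,0],[0,0,0],[0,0,0],[0,0,0],[0,0,0],[0,0,0]],"gripper":[8.5,8.5,8.5,8.5,7.0,6.0]}' 20; python3 -m inch '{"slide":[[0,0,0],[0,0,0],[0,0,0],[0,0,0]],"dr":[[0,0,0],[0,0,0],[0,0,0],[0,0,0]],"gripper":[5.6,5.3,5.1,5.1]}' 20;
```

```text
time: 3.57
tcp_pos: [0.501, 0.1126, 0.1414]
orientation: [-179.9, -0.0, 103.9]
ft_force: [-0.8, 0.8, -0.5]
gripper_width: 0.75
grip_force: 0.0
time: 3.9
tcp_pos: [0.5025, 0.1125, 0.1434]
orientation: [179.9, 0.0, 103.9]
ft_force: [-0.3, -0.4, 0.3]
gripper_width: 0.593
grip_force: 0.0
```

```bash
python3 -m inch '{"slide":[[0,0,0],[0,0,0],[0,0,0],[0,0,0]],"dr":[[0,0,0],[0,0,0],[0,0,0],[0,0,0]],"gripper":[5.0,4.9,4.8,4.7]}' 20; python3 -c "
from h import *
s=robot.read_state();print(s)
f=grab_frame('wrist');save(f,'wrist2.png',(200,100,520,400),2)"
```

```text
time: 4.23
tcp_pos: [0.5026, 0.1126, 0.1434]
orientation: [179.9, -0.0, 103.9]
ft_force: [-0.5, -0.6, 7.5]
gripper_width: 0.577
grip_force: 19.4
{'time': 4.2333, 'qpos': array([ 1.24525130e+01,  1.72931915e+01,  1.11998544e+02,  6.76894294e-03,
        5.05905664e+01, -1.40288255e+00]), 'qd': array([-0.03261591,  0.07823514, -0.07134252, -0.05915932,  0.1724843 ,
        0.03863266]), 'joint_efforts': array([-2.27869567e-01, -4.63498378e+01, -2.55084550e+01, -9.96205606e-02,
       -2.39960225e-01,  1.45921679e-02]), 'tcp_pos': array([0.50262286, 0.11255926, 0.14342041]), 'orientation': array([ 1.79882209e+02, -2.35559036e-03,  1.03851106e+02]), 'ft_force': array([-0.47005836, -0.58560448,  7.50275947]), 'wrist_torque': array([0.07849529, 0.11801167, 0.02305476]), 'grip_force': 19.419425697997212, 'gripper_width': 0.5771369558257787}
```

View pics/wrist2.png

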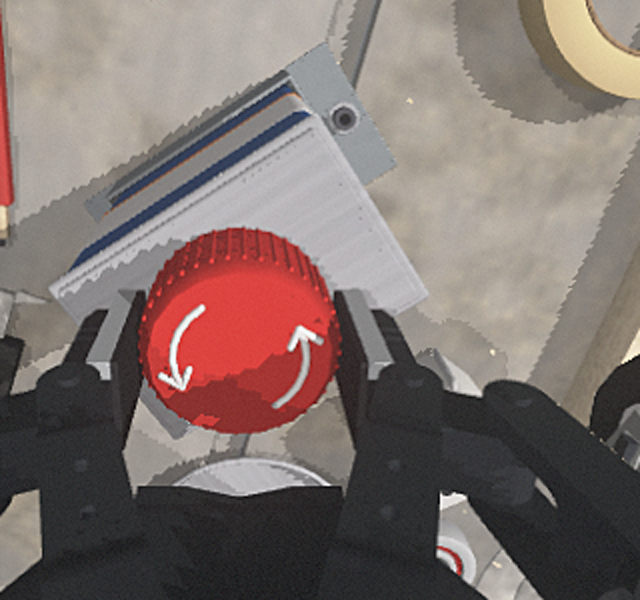

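The cap sits between both pads, crop centre (240,330), with no side load. Next I tighten the grip and press.

```bash
python3 -m inch '{"slide":[[0,0,0],[0,0,0],[0,0,-0.1],[0,0,-0.1],[0,0,0],[0,0,0]],"dr":[[0,0,0],[0,0,0],[0,0,0],[0,0,0],[0,0,0],[0,0,0]],"gripper":[4.5,4.5,4.5,4.5,4.5,4.5]}' 60
```

```text
time: 4.78
tcp_pos: [0.5026, 0.1126, 0.1418]
orientation: [179.9, -0.0, 103.9]
ft_force: [-2.8, 0.0, 13.3]
gripper_width: 0.571
grip_force: 60.6
```

```bash
python3 -m inch '{"slide":[[0,0,-0.1],[0,0,-0.1],[0,0,0],[0,0,0],[0,0,0]],"dr":[[0,0,0],[0,0,0],[0,0,0],[0,0,0],[0,0,0]],"gripper":[4.5,4.5,4.5,4.5,4.5]}'
```

```text
time: 5.2
tcp_pos: [0.5027, 0.1126, 0.1401]
orientation: [179.9, -0.0, 103.8]
ft_force: [-4.5, 0.3, 17.0]
gripper_width: 0.571
grip_force: 61.1
```

```bash
python3 -m inch '{"slide":[[0,0,-0.06],[0,0,0],[0,0,0],[0,0,0],[0,0,0],[0,0,0]],"dr":[[0,0,0],[0,0,0],[0,0,3],[0,0,3],[0,0,3],[0,0,0]],"gripper":[4.5,4.5,4.5,4.5,4.5,4.5]}'; python3 -c "
from h import *
print(robot.read_state()['wrist_torque'])"
```

```text
time: 5.7
tcp_pos: [0.5033, 0.1127, 0.1398]
orientation: [179.8, 0.0, 113.0]
ft_force: [-2.6, 0.8, 17.9]
gripper_width: 0.569
grip_force: 61.1
[-0.04979708  0.46682543  0.06592654]
```

```bash
python3 -m inch '{"slide":[[0,0,0],[0,0,0],[0,0,0],[0,0,0],[0,0,0],[0,0,0]],"dr":[[0,0,5],[0,0,5],[0,0,5],[0,0,5],[0,0,0],[0,0,0]],"gripper":[4.5,4.5,4.5,4.5,4.5,4.5]}'; python3 -c "
from h import *
print(robot.read_state()['wrist_torque'])"
```

```text
time: 6.2
tcp_pos: [0.504, 0.1128, 0.14]
orientation: [179.8, 0.1, 132.9]
ft_force: [-0.5, 0.6, 16.9]
gripper_width: 0.571
grip_force: 61.1
[0.04687679 0.15486736 0.10061845]
```

```bash
python3 -m inch '{"slide":[[0,0,-0.04],[0,0,0],[0,0,0],[0,0,0],[0,0,0],[0,0,0],[0,0,0],[0,0,0]],"dr":[[0,0,0],[0,0,5],[0,0,5],[0,0,5],[0,0,5],[0,0,5],[0,0,5],[0,0,0]],"gripper":[4.5,4.5,4.5,4.5,4.5,4.5,4.5,4.5]}'; python3 -c "
from h import *
print(robot.read_state()['wrist_torque'])
f=grab_frame('wrist');save(f,'wrist3.png',(200,100,520,400),2)"
```

```text
time: 6.87
tcp_pos: [0.5043, 0.113, 0.1398]
orientation: [179.8, 0.3, 163.2]
ft_force: [-0.3, 0.6, 18.1]
gripper_width: 0.566
grip_force: 61.1
[0.16302858 0.0754451  0.13805715]
```

View pics/wrist3.png

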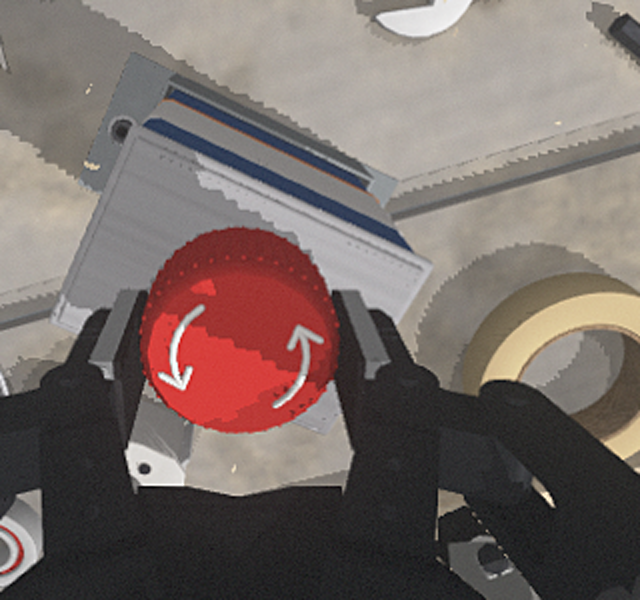

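The arrows hold the same place in the gripper at (190,345) and (295,365), so the cap turned the full 59° (1.04 rad). Next I ease off gently.

```bash
python3 -m inch '{"slide":[[0,0,0.1],[0,0,0.1],[0,0,0.1],[0,0,0.1],[0,0,0.1],[0,0,0.1],[0,0,0],[0,0,0]],"dr":[[0,0,0],[0,0,0],[0,0,0],[0,0,0],[0,0,0],[0,0,0],[0,0,0],[0,0,0]],"gripper":[4.5,4.5,4.5,4.5,4.5,4.5,4.5,4.5]}'
```

```text
time: 7.58
tcp_pos: [0.5037, 0.1128, 0.1447]
orientation: [179.9, 0.2, 162.8]
ft_force: [2.5, 0.5, 6.6]
gripper_width: 0.565
grip_force: 60.9
```

```bash
python3 -m inch '{"slide":[[0,0,0.1],[0,0,0.1],[0,0,0.1],[0,0,0.1],[0,0,0],[0,0,0]],"dr":[[0,0,0],[0,0,0],[0,0,0],[0,0,0],[0,0,0],[0,0,0]],"gripper":[4.5,4.5,4.5,4.5,4.5,4.5]}'
```

```text
time: 8.08
tcp_pos: [0.5018, 0.1124, 0.1472]
orientation: [180.0, 0.0, 162.9]
ft_force: [0.8, -0.3, 0.6]
gripper_width: 0.569
grip_force: 62.2
```

```bash
python3 -m inch '{"slide":[[0,0,0.3],[0,0,0.5],[0,0,1],[0,0,1],[0,0,1.5],[0,0,1.5],[0.5,-1.5,0],[1.0,-3.5,0],[1.0,-3.5,0],[1.0,-3.5,0],[1.0,-3.5,0],[1.0,-3.5,0]],"dr":[[0,0,0],[0,0,0],[0,0,0],[0,0,0],[0,0,0],[0,0,0],[0,0,0],[0,0,0],[0,0,0],[0,0,0],[0,0,0],[0,0,0]],"gripper":[4.5,4.5,4.5,4.5,4.5,4.5,4.5,4.5,4.5,4.5,4.5,4.5]}';python3 -m inch '{"slide":[[0.5,-2.4,0],[0,0,0],[0,0,0],[0,0,0]],"dr":[[0,0,0],[0,0,0],[0,0,0],[0,0,0]],"gripper":[4.5,4.5,4.5,4.5]}'
python3 - <<'E'
from h import *
print(robot.read_state()['ft_force'])
f=grab_frame("scene"); a=f["img"][...,::-1][130:330,230:390]
g=grab_frame("wrist"); b=cv2.resize(g["img"][...,::-1],(480,300))
a=cv2.resize(a,None,fx=1.5,fy=1.5); c=np.zeros((300,720,3),np.uint8); c[:,:240]=a; c[:,240:]=b
cv2.imwrite("pics/both4.png",c)
for q in("cap","drip_dish","tin_neck"):
    for r in spotter.landmark_of(f,q): print(q,round(r["score"],2),np.round(r["xyz"],4))
    for r in spotter.landmark_of(g,q): print("wrist",q,round(r["score"],2),np.round(r["xyz"],4))
E
```

```text
time: 9.08
tcp_pos: [0.5566, -0.0794, 0.2064]
orientation: [-180.0, -0.0, 162.9]
ft_force: [0.9, 0.9, -0.6]
gripper_width: 0.567
grip_force: 62.7
time: 9.42
tcp_pos: [0.5612, -0.1012, 0.2057]
orientation: [180.0, -0.0, 162.8]
ft_force: [-0.1, -0.0, 0.4]
gripper_width: 0.567
grip_force: 62.8
[-0.09116441 -0.03988167  0.37557035]
cap 0.95 [ 0.5479 -0.2538  0.0013]
cap 0.73 [ 0.5624 -0.0997  0.193 ]
wrist cap 0.91 [ 0.5452 -0.2542 -0.0016]
wrist cap 0.77 [ 0.5623 -0.1033  0.198 ]
wrist cap 0.26 [ 0.5645 -0.097   0.001 ]
drip_dish 0.86 [ 0.5614 -0.1025 -0.0024]
wrist drip_dish 0.95 [ 0.5622 -0.0998  0.0009]
tin_neck 0.73 [0.5021 0.1122 0.1456]
wrist tin_neck 0.72 [0.5036 0.1135 0.1461]
```

View pics/both4.png

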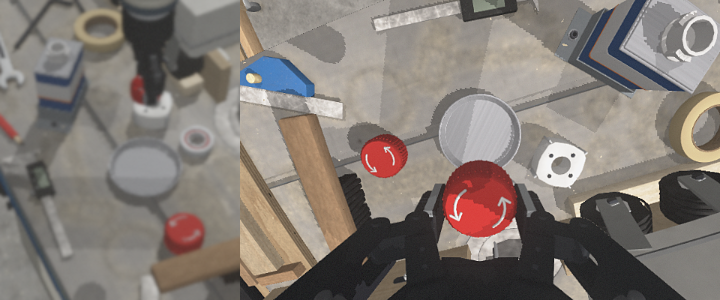

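The cap is off. The neck is bare at (60,50) in the left half, the gripper holds the cap at (480,200) in the right half, and the dish is below it. Next I lower the cap.

```bash
python3 -m inch '{"slide":[[0,0,-2.5],[0,0,-3.0],[0,0,-3.0],[0,0,-3.0],[0,0,-3.0],[0,0,-2],[0,0,-1],[0,0,-0.5],[0,0,0],[0,0,0]],"dr":[[0,0,0],[0,0,0],[0,0,0],[0,0,0],[0,0,0],[0,0,0],[0,0,0],[0,0,0],[0,0,0],[0,0,0]],"gripper":[4.5,4.5,4.5,4.5,4.5,4.5,4.5,4.5,4.5,4.5]}'
```

```text
time: 10.65
tcp_pos: [0.5626, -0.1017, 0.0262]
orientation: [180.0, 0.1, 162.9]
ft_force: [0.7, -0.3, -0.5]
gripper_width: 0.567
grip_force: 62.7
```

```bash
python3 -m inch '{"slide":[[0,0,-0.2],[0,0,-0.2],[0,0,-0.2],[0,0,0],[0,0,0]],"dr":[[0,0,0],[0,0,0],[0,0,0],[0,0,0],[0,0,0]],"gripper":[4.5,4.5,4.5,4.5,4.5]}'
```

```text
time: 11.07
tcp_pos: [0.5618, -0.1017, 0.0195]
orientation: [180.0, 0.0, 162.9]
ft_force: [-0.1, -0.3, -1.0]
gripper_width: 0.573
grip_force: 62.7
```

```bash
python3 -m inch '{"slide":[[0,0,-0.2],[0,0,-0.15],[0,0,-0.1],[0,0,0],[0,0,0]],"dr":[[0,0,0],[0,0,0],[0,0,0],[0,0,0],[0,0,0]],"gripper":[4.5,4.5,4.5,4.5,4.5]}'
```

```text
time: 11.48
tcp_pos: [0.5617, -0.1017, 0.0146]
orientation: [-180.0, -0.0, 162.8]
ft_force: [-0.3, -0.5, 0.1]
gripper_width: 0.567
grip_force: 62.7
```

```bash
python3 -m inch '{"slide":[[0,0,-0.1],[0,0,0],[0,0,0]],"dr":[[0,0,0],[0,0,0],[0,0,0]],"gripper":[4.5,4.5,4.5]}'
```

```text
time: 11.73
tcp_pos: [0.5618, -0.1016, 0.0137]
orientation: [-180.0, -0.0, 162.9]
ft_force: [0.0, 0.7, -0.3]
gripper_width: 0.57
grip_force: 62.7
```

```bash
python3 -m inch '{"slide":[[0,0,-0.1],[0,0,0],[0,0,0]],"dr":[[0,0,0],[0,0,0],[0,0,0]],"gripper":[4.5,4.5,4.5]}'
```

```text
time: 11.98
tcp_pos: [0.5619, -0.1017, 0.0129]
orientation: [180.0, 0.0, 162.9]
ft_force: [-0.2, 0.6, 2.1]
gripper_width: 0.564
grip_force: 62.9
```

```bash
python3 -m inch '{"slide":[[0,0,-0.06],[0,0,0],[0,0,0]],"dr":[[0,0,0],[0,0,0],[0,0,0]],"gripper":[4.5,4.5,4.5]}'
```

```text
time: 12.23
tcp_pos: [0.562, -0.1017, 0.0128]
orientation: [180.0, 0.0, 162.8]
ft_force: [-2.4, -0.2, 8.9]
gripper_width: 0.569
grip_force: 63.7
```

Contact is felt at the expected height, so the cap stands on the dish floor. Next I release it.

```bash
python3 -m inch '{"slide":[[0,0,0],[0,0,0],[0,0,0],[0,0,0],[0,0,0],[0,0,0],[0,0,0],[0,0,0]],"dr":[[0,0,0],[0,0,0],[0,0,0],[0,0,0],[0,0,0],[0,0,0],[0,0,0],[0,0,0]],"gripper":[4.8,4.9,5.0,5.2,5.5,5.8,6.1,6.1]}' 20
```

```text
time: 12.9
tcp_pos: [0.5617, -0.1016, 0.012]
orientation: [-180.0, -0.0, 162.9]
ft_force: [-0.4, -0.3, -0.7]
gripper_width: 0.714
grip_force: 0.0
```

```bash
python3 -m inch '{"slide":[[0,0,0.3],[0,0,0.6],[0,0,1.5],[0,0,2],[0,0,3],[0,0,3],[0,0,3],[0,0,3],[0,0,0],[0,0,0]],"dr":[[0,0,0],[0,0,0],[0,0,0],[0,0,0],[0,0,0],[0,0,0],[0,0,0],[0,0,0],[0,0,0],[0,0,0]],"gripper":[6.1,6.1,6.1,6.1,6.1,6.1,6.1,6.1,6.1,6.1]}'
python3 - <<'E'
from h import *
f=grab_frame("scene"); a=f["img"][...,::-1][130:330,230:390]
g=grab_frame("wrist"); b=cv2.resize(g["img"][...,::-1],(480,300))
a=cv2.resize(a,None,fx=1.5,fy=1.5); c=np.zeros((300,720,3),np.uint8); c[:,:240]=a; c[:,240:]=b
cv2.imwrite("pics/both5.png",c)
for q in("cap","drip_dish"):
    for n,p in(("scene",f),("wrist",g)):
        for r in spotter.landmark_of(p,q): print(n,q,round(r["score"],2),np.round(r["xyz"],4))
E
```

```text
time: 13.73
tcp_pos: [0.563, -0.1019, 0.1786]
orientation: [180.0, 0.3, 162.9]
ft_force: [-0.2, -0.1, 0.8]
gripper_width: 0.717
grip_force: 0.0
scene cap 0.71 [ 0.5456 -0.2545  0.0024]
scene cap 0.65 [ 0.5641 -0.099   0.0015]
wrist cap 0.84 [ 0.5468 -0.2545 -0.0034]
wrist cap 0.79 [ 0.5637 -0.1008  0.0064]
scene drip_dish 0.88 [ 0.5585 -0.104  -0.0013]
```

View pics/both5.png

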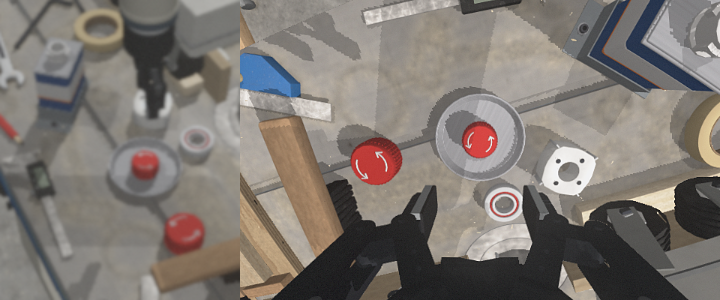

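The cap stands upright in the dish at (480,140) in the right half, mouth down. The dish and the other things have not moved, and the robot touches nothing.

```bash
python3 -c "
from cell import robot
print(robot.hand_in())"
```

```text
the job is handed in; nothing more can be done
None
```

The tin is open and its cap stands mouth down in the drip dish; the wrist force reached about 18 N at most at the readings I took, nothing else moved in the last picture, and the job is handed in at about 14 s.

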